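Wind the movement holder up to the gauge pointer

TASK

Stand the white movement holder upright in the middle of the lift table and let go of it. Then take the crank by its spinning grip and wind it round, slower than a turn a second and without letting go of the grip on the way, until the top of the holder is level with the gauge pointer; then release the crank. Leave the pointer as it is set and do not disturb the other things on the bench.

Things in the scene. Friction and masses are not known exactly. Their poses are not given: they have to be found in the camera images.
- holder: Loose white plastic movement holder, 160 g or so: a block 90 mm long (its x), 50 mm wide (its y) and 22 mm high, with two jaws across its top at both ends (up to 30 mm high) and a brass watch movement lying between them, and a steel screw head 14 mm across standing out 10 mm from its +x end. Origin: centre of the underside. Best gripped across its 50 mm width.
- holder_top (a point): Centre of the holder at the level of the jaws' tops, 30 mm above its underside.
- stand: Grey lift stand, fixed to the bench: base plate 130 mm (x) by 355 mm (y), 20 mm thick. Origin on the crank's axis at bench level. In the stand's own frame the crank is at (0, 0) on a box 100 mm square whose top is 80 mm high; the lift table is centred at y = +160 mm; an upright gauge post, 12 mm thick and 172 mm high, stands at y = +265 mm. Seen from the robot the crank is at the right end and the post at the left.
- crank_axis (a point): Point on the crank's vertical axis at the height of the middle of the grip, 134 mm above the bench; fixed.
- grip: The crank's spinning grip; origin on its axis at its lower end, 104 mm above the bench (sizes under grip_mid)
- grip_mid (a point): The black crank grip, an upright cylinder 26 mm in diameter and 55 mm high that spins freely about its own vertical axis on the end of the steel crank arm, 50 mm from the crank axis. This point is on the grip's axis, 30 mm above its lower end and 25 mm below its top: the grip reaches from 104 mm to 159 mm above the bench, this point is at 134 mm. The arm's upper side is 100 mm above the bench.
- crank (a joint): Crank angle in rad; grows as the crank is wound clockwise seen from above, which raises the lift table 15 mm a full turn (anticlockwise lowers it). Starts anywhere in the first turn; end stops at the bottom (0) and at 23 rad. Friction asks about 2 to 3 N at the grip, and the crank stays where it is left, also under the holder's weight.
- table_top (a point): Centre of the upper face of the lift table, a flat aluminium plate 110 mm square and 10 mm thick on a round ram. 75 to 90 mm above the bench at the start; can rise to 130 mm.
- pointer_tip (a point): Tip of the gauge pointer, a dark steel blade 8 mm wide and 4 mm thick on a slide clamped by friction to the gauge post, reaching from the post towards the lift table, ending 70 mm from the table's centre line. The point lies at the middle of the blade's end, on its upper face, which is the mark: 138 to 153 mm above the bench, different each time.
- canister: Bystander: loose steel screw-top canister, 72 mm in diameter, 92 mm high. Origin: centre of the underside.
- blower: Bystander: loose blue silicone blower standing on its base with its steel nozzle up, 60 mm in diameter, 125 mm high. Origin: centre of the underside.
- loupe: Bystander: loose chrome loupe standing on its narrow end, 62 mm in diameter, 63 mm high. Origin: centre of the underside.
- lamp_base: Bystander: white round magnifier lamp base with a toggle switch, 150 mm in diameter, 28 mm high, switch tip 63 mm and stub post 78 mm high; fixed. The thin lamp arm rises from it away to the left.
Things that resemble listed ones, but are neither listed nor needed, are in the scene too. What is meant by the holder is not blue or pink, and is the smaller of those in its own colour.

How it is judged (in metres and radians):
On the way, in this order (a step that is already met when the one before it is completed fails the run):
1. the holder stands upright in the middle of the lift table (within 20 mm) and is let go, before the table is wound up (horizontal distance between holder and table_top below 0.02 m and z of holder in the frame of table_top between -0.004 and 0.004 m and angle between holder's own z axis and vertical below 0.1 rad and contact force between the fingers and holder below 0.1 N and distance of table_top from where it was at the start of the episode below 0.006 m), for 0.2 s.
2. the fingers hold the crank grip and wind the holder's top level with the pointer (within 4 mm) (z of holder_top in the frame of pointer_tip between -0.004 and 0.004 m and horizontal distance between holder and table_top below 0.02 m and z of holder in the frame of table_top below 0.004 m and contact force between the fingers and grip above 0.1 N), for 0.2 s.
At the end, for the whole second after the job is handed in: The holder stands upright and at rest on the lift table, its centre within 20 mm of the table's centre, its top within 4 mm of the height of the pointer's upper face; the crank is at rest and released (z of holder_top in the frame of pointer_tip between -0.004 and 0.004 m and horizontal distance between holder and table_top below 0.02 m and z of holder in the frame of table_top between -0.004 and 0.004 m and angle between holder's own z axis and vertical below 0.1 rad and linear speed of holder below 0.02 m/s and velocity of joint crank between -0.1 and 0.1 rad/s); the robot touches nothing.
It fails at once if the grip is let go on the way (table more than 6 mm from its starting height, holder's top still more than 6 mm below the pointer) (distance of table_top from where it was at the start of the episode above 0.006 m and z of holder_top in the frame of pointer_tip below -0.006 m and contact force between the fingers and grip below 0.05 N).
It fails at once if the crank is whirled round faster than 6 rad/s (about a turn a second) (velocity of joint crank above 6 rad/s or velocity of joint crank below -6 rad/s).
It fails at once if the pointer is shifted by more than 3 mm (distance of pointer_tip from where it was at the start of the episode above 0.003 m).
It fails at once if the canister, blower or loupe is moved by more than 15 mm (distance of any of canister, blower, loupe from where it was at the start of the episode above 0.015 m).
It also fails if it takes over 72 s, if anything falls off the work surface, if the arm or the gripper's body presses on something with over 40 N, if the wrist force passes 120 N, or if a joint passes its speed limit or range.

ROBOT

A 7-joint arm with a two-finger parallel gripper is mounted at the origin on the work surface. World frame = base frame: x ahead of the robot, y to its left, z up, the work surface at z = 0. Lengths are in m, angles in degrees, forces in N, time in s.
With the tool pointing down it reaches from about 0.35 to 0.775 m from the base axis. Payload 3.1 kg.
Tool frame: the origin (TCP) lies at the very end of the fingers, on their centre line; the grasp point (between the pads) lies 19 mm behind it; z points along the fingers, y is the line along which they close (so a half turn about z gives the same grasp; the last joint's range is limited). The gripper opens to 85 mm and grips with 20 to 120 N. Pads are 22 mm wide; open, the fingers measure 114 mm over their backs; the gripper's body (76 mm by 85 mm) begins 54 mm behind the grasp point. The pads swing forward as they close: fully open they stand 13 mm farther back than shut.
Start: joints at [74.33, 17.813, 0.802, 86.603, -0.252, 75.585, -1.558], TCP at [0.126, -0.535, 0.231] pointing down, gripper open.
Joint ranges: [-154.91, 154.91], [-16.99, 109.72], [-72.82, 74.43], [7.12, 147.25], [-82.49, 262.49], [11.32, 116.49], [-174.64, 174.64]. Speed limits (degrees/s): [159.86, 159.86, 180, 180, 180, 180, 180].

INTERFACE

Orientations are given as [roll, pitch, yaw] about the fixed x, y, z axes, in that order (R = Rz(yaw) Ry(pitch) Rx(roll)).
In Python, from plant import bot, imaging, job gives the robot as it stands. Calls block until the motion is done:
- bot.move_pose(position, orientation): joint-space move of the TCP to a pose.
- bot.move_straight(position, vel=0.15, ori=None, guard=None): straight line of the TCP; ori=None keeps the orientation; vel is the mean speed in m/s. With guard (N) it stops when the force on the tool has changed by that much, and returns True; else False.
- bot.set_joints(angles): joint-space move.
- bot.move_gripper(opening, grip_force=None): finger opening in m; grip_force is the grip in N (None keeps the last); returns when the fingers have stopped.
- bot.wait(seconds).
- bot.solve_ik(position, orientation): joint angles nearest the present ones, or None.
- imaging.snapshot(name): name is "scene" or "top" or "wrist"; returns the picture (400x640x3 uint8, red, green, blue); there is no depth.
- imaging.camera_info(name): a dict with "intrinsics" (3x3 intrinsics, pixels), "origin" and "orientation" of the camera in the world; the wrist camera has in their place "T_tool_cam" (4x4, takes a point from camera to tool coordinates, whose origin is the TCP and whose axes are the flange's). Camera axes: x right, y up, looking along -z (the intrinsics and any distortion apply to the point x, -y, -z); pixel columns grow to the right and rows downward; lengths in m; the calibration is good to about 2 mm. The wrist camera is an equidistant fisheye: a pixel r from the principal point sees the ray r / f radians off the axis. A picture is of the moment at which its call begins: read the wrist's pose just before it. camera_info takes no time and is no camera call.
A pose or a line that the arm cannot do raises bot.PlanningError and nothing moves.
- job.hand_in(): hands the job in; it is judged then, once.
Readings, each from a call of its own:
- bot.current_t(): time.
- bot.current_joints(): joint angles.
- bot.current_qvel(): joint speeds.
- bot.current_joint_torque(): joint torques, N m.
- bot.current_position(): TCP position.
- bot.current_tool_rot(): TCP orientation.
- bot.current_ft_force(): force on the tool from outside, world axes, zero at the start.
- bot.current_torque(): the same for the moment, N m.
- bot.current_grip_width(): finger opening in m.
- bot.current_gripper_force(): force on a finger pad.
Only numpy, scipy, OpenCV 4.12 (cv2) and the standard library are available. Lean on these libraries where they do the work, as an engineer would, in place of code of your own. Each camera call takes 0.05 s, during which the arm holds its last target. There are 200 camera calls.

## Working session

There is one attempt and no reset: what is moved stays moved. The work goes in short steps, each a Python script; the robot and the scene stay as the last script left them, time stands still between calls to the robot, and variables do not carry over. Pictures are saved under pics/ and viewed, at most 10 in all, crops included, and the job is handed in when it is done.

```bash
ls; mkdir -p pics
python3 - <<'E'
from plant import bot, imaging, job
import cv2
for n in ("scene","top"):
    im=imaging.snapshot(n); cv2.imwrite(f"pics/{n}0.png",im[:,:,::-1])
    c=imaging.camera_info(n); print(n,c)
print(imaging.camera_info("wrist")); print(bot.current_t(), bot.current_tool_rot())
E
```

```text
pics
scene {'intrinsics': array([[475.56879713,   0.        , 315.6452606 ],
       [  0.        , 475.56879713, 197.61326521],
       [  0.        ,   0.        ,   1.        ]]), 'origin': array([ 1.45205275, -0.39700087,  1.04632555]), 'orientation': array([48.47121175,  0.75479079, 66.18322593])}
top {'intrinsics': array([[466.66813605,   0.        , 324.59971932],
       [  0.        , 466.66813605, 204.3331235 ],
       [  0.        ,   0.        ,   1.        ]]), 'origin': array([ 3.59957358e-01, -8.80841905e-05,  1.57328397e+00]), 'orientation': array([  4.12901374,  -0.60697596, -89.13362378])}
{'intrinsics': array([[309.70691629,   0.        , 317.93729584],
       [  0.        , 309.70691629, 196.73530006],
       [  0.        ,   0.        ,   1.        ]]), 'T_tool_cam': array([[ 6.31982988e-04,  9.64981042e-01,  2.62318869e-01,
         6.73433759e-02],
       [ 9.99998972e-01, -9.47493831e-04,  1.07629027e-03,
         1.51735083e-04],
       [ 1.28714522e-03,  2.62317919e-01, -9.64980649e-01,
        -1.41776756e-01],
       [ 0.00000000e+00,  0.00000000e+00,  0.00000000e+00,
         1.00000000e+00]])}
0.1 [-1.79878119e+02  6.64742974e-03  1.32855799e+01]
```

View pics/scene0.png

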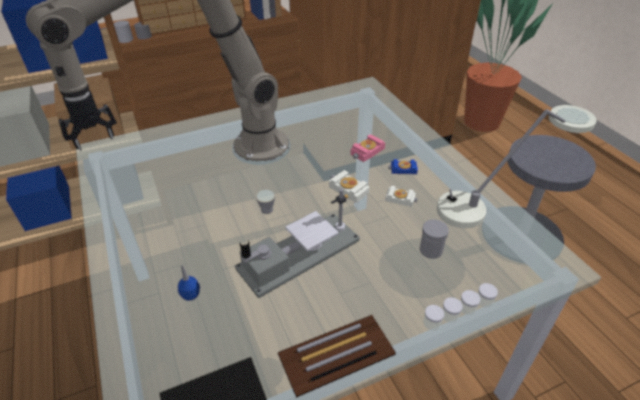

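View pics/top0.png

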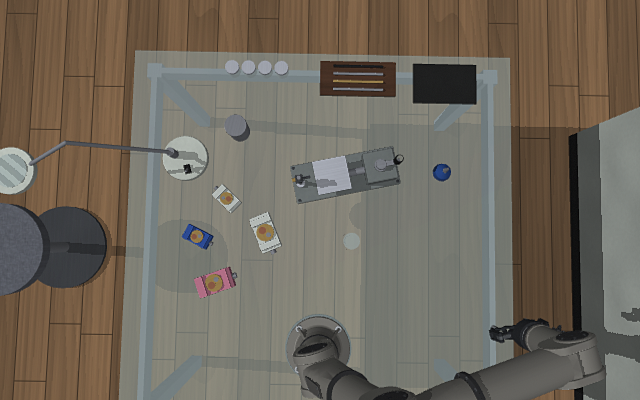

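Two white holders in the top view: a small one at (227,198) and a large one at (265,232). The blue (198,236) and pink (215,282) ones are excluded. The smaller white one fits, so I'll confirm it in a crop together with the stand.

```bash
cat > h.py <<'E'
from plant import bot, imaging, job
import numpy as np, cv2
from scipy.spatial.transform import Rotation as Ro
def cam(n):
    c=imaging.camera_info(n); return c["intrinsics"],np.array(c["origin"]),Ro.from_euler("xyz",c["orientation"],degrees=True).as_matrix()
def rays(n,uv):
    K,o,R=cam(n); uv=np.atleast_2d(uv).astype(float)
    d=np.c_[(uv[:,0]-K[0,2])/K[0,0],-(uv[:,1]-K[1,2])/K[1,1],-np.ones(len(uv))]
    return o,d@R.T
def onplane(n,uv,z):
    o,d=rays(n,uv); return o+d*((z-o[2])/d[:,2])[:,None]
def proj(n,P):
    K,o,R=cam(n); p=(np.atleast_2d(P)-o)@R
    return np.c_[K[0,0]*p[:,0]/-p[:,2]+K[0,2],-K[1,1]*p[:,1]/-p[:,2]+K[1,2]]
def wrist_pose(): # call just before the snapshot
    c=imaging.camera_info("wrist"); T=np.eye(4)
    T[:3,:3]=Ro.from_euler("xyz",bot.current_tool_rot(),degrees=True).as_matrix(); T[:3,3]=bot.current_position()
    return c["intrinsics"],T@c["T_tool_cam"]
def wplane(KT,uv,z):
    K,T=KT; uv=np.atleast_2d(uv).astype(float)
    q=np.c_[uv[:,0]-K[0,2],-(uv[:,1]-K[1,2])]; r=np.linalg.norm(q,axis=1)+1e-9; th=r/K[0,0]
    d=np.c_[q/r[:,None]*np.sin(th)[:,None],-np.cos(th)]@T[:3,:3].T
    o=T[:3,3]; return o+d*((z-o[2])/d[:,2])[:,None]
def wproj(KT,P):
    K,T=KT; p=(np.atleast_2d(P)-T[:3,3])@T[:3,:3]; s=np.hypot(p[:,0],p[:,1])+1e-9
    r=np.arctan2(s,-p[:,2])*K[0,0]; return np.c_[K[0,2]+r*p[:,0]/s,K[1,2]-r*p[:,1]/s]
E
python3 - <<'E'
from h import *
im=cv2.imread("pics/top0.png")
a=cv2.resize(im[175:295,170:290],(480,480),interpolation=cv2.INTER_CUBIC)
b=cv2.resize(im[140:210,285:410],None,fx=6.4,fy=6.4,interpolation=cv2.INTER_CUBIC)[:, :]
cv2.imwrite("pics/cropA.png",a); cv2.imwrite("pics/cropB.png",b)
for n,p in(("small",(227,198)),("large",(265,232))): print(n,onplane("top",p,.025))
print(onplane("top",(331,174),.08))
E
```

```text
small [[0.48791171 0.30976635 0.025     ]]
large [[0.37708998 0.18095092 0.025     ]]
[[ 0.56635504 -0.03342668  0.08      ]]
```

View pics/cropA.png

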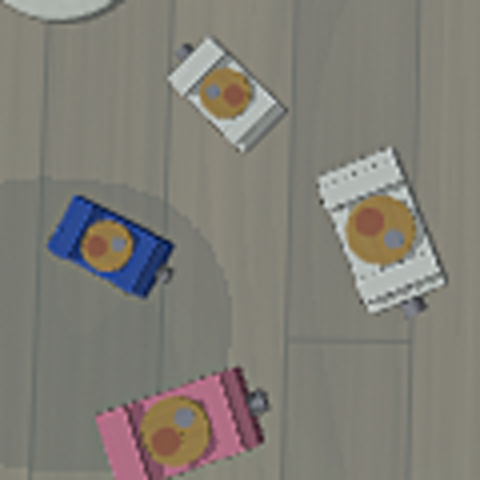

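View pics/cropB.png

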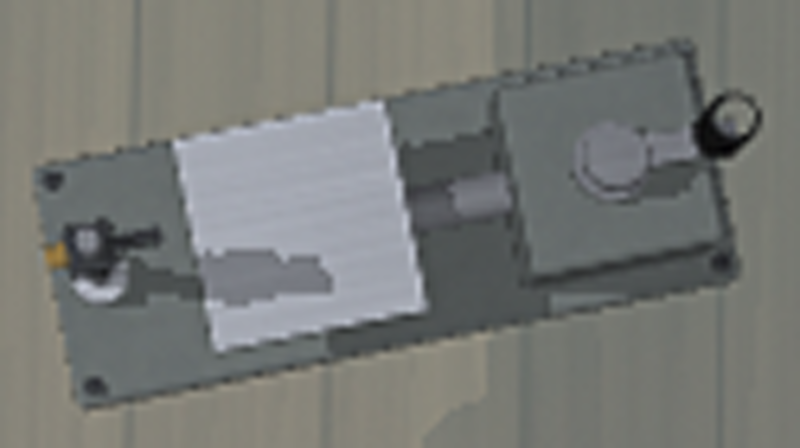

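Crop A: the small white holder is at crop (228,96), i.e. px (227,199), about 26x14 px (90x50 mm), with its screw at the upper-left (183,50). The other white one is clearly larger (about 36 px long), so the small one is meant. Crop B shows the stand plate's corners, the table's corners, and the grip at the upper right.

Run:
```python
from h import *
B=lambda p: np.array(p)/6.4+np.array([285,140])-.42
A=lambda p: np.array(p)/4+np.array([170,175])-.375
pl=onplane("top",B([(38,165),(688,38),(740,278),(86,408)]),.02)
c=pl.mean(0); y=(pl[0]+pl[3]-pl[1]-pl[2]);print("plate",c,np.linalg.norm(y)/2,np.linalg.norm(pl[0]+pl[1]-pl[2]-pl[3])/2)
yaw=np.degrees(np.arctan2(-y[0],y[1]));print("yaw",yaw)
tb0=B([(175,142),(383,100),(427,308),(216,352)])
for z in(.075,.0825,.09):
    t=onplane("top",tb0,z); yy=t[0]+t[3]-t[1]-t[2]
    print("table",z,t.mean(0),np.linalg.norm(yy)/2,np.linalg.norm(t[0]+t[1]-t[2]-t[3])/2,np.degrees(np.arctan2(-yy[0],yy[1])))
bx=onplane("top",B([(497,88),(688,42),(728,240),(528,280)]),.08);print("box",bx.mean(0))
g=onplane("top",B((741,117)),.159);print("grip top",g)
ca=onplane("top",B((613,160)),.10);print("axis cap",ca)
h=onplane("top",A([(210,38),(168,78),(243,152),(287,108)]),.027)
x=h[0]+h[1]-h[2]-h[3];print("holder",h.mean(0),np.linalg.norm(x)/2,np.linalg.norm(h[0]-h[1]),"yaw",np.degrees(np.arctan2(x[1],x[0])))
for n,p,z in(("pointer tip",B((158,236)),.145),("canister",(236,122),.092),("blower",(442,172),.06),("loupe",(351,241),.06)): print(n,onplane("top",p,z))
for p in [(.5,.3,.2),(.57,-.03,.2),(.6,-.2,.2)]:
  for yw in (0,45,90,-45,-90,135,180):
    q=bot.solve_ik(list(p),[180,0,yw]); print(p,yw,None if q is None else np.round(q,0))
```

```text
plate [ 0.5746834  -0.08285955  0.02      ] 0.34889194531529605 0.13005084764735997
yaw 12.161811596002106
table 0.075 [ 0.56456066 -0.03519295  0.075     ] 0.10818977966027261 0.10847971373163681 12.61973299488328
table 0.0825 [ 0.56353647 -0.03501723  0.0825    ] 0.10764821119551429 0.10793669393616685 12.61973299488328
table 0.09 [ 0.56251228 -0.0348415   0.09      ] 0.107106642730756 0.10739367414069678 12.619732994883277
box [ 0.59849782 -0.19119703  0.08      ]
grip top [[ 0.60880152 -0.24363303  0.159     ]]
axis cap [[ 0.59645961 -0.18997981  0.1       ]]
holder [0.48734836 0.31144444 0.027     ] 0.08750702199570705 0.04785038256698676 yaw 47.68949980872387
pointer tip [[0.5486421  0.03487792 0.145     ]]
canister [[0.72812648 0.27486706 0.092     ]]
blower [[ 0.58175121 -0.39749603  0.06      ]]
loupe [[ 0.3518831  -0.10166227  0.06      ]]
(0.5, 0.3, 0.2) 0 [   9.   40.  -70.   82.   37.   83. -151.]
(0.5, 0.3, 0.2) 45 [   5.   35.  -61.   83.   30.   80. -101.]
(0.5, 0.3, 0.2) 90 [  3.  33. -56.  83.  27.  79. -54.]
(0.5, 0.3, 0.2) -45 [ -68.   30.   54.   86.  -24.   77. 
[... 330 characters left out ...]
 28. -45.  85.  20.  76. -14.]
(0.57, -0.03, 0.2) -45 [  22.   24.  -29.   85.   12.   74. -143.]
(0.57, -0.03, 0.2) -90 [ -40.   33.   65.   88.  -30.   78. -153.]
(0.57, -0.03, 0.2) 135 [ 34.  28. -48.  85.  21.  76.  29.]
(0.57, -0.03, 0.2) 180 [ 32.  28. -45.  85.  20.  76.  75.]
(0.6, -0.2, 0.2) 0 [ 30.  30. -20.  75.  10.  77. -80.]
(0.6, -0.2, 0.2) 45 [ 32.  31. -24.  75.  12.  77. -37.]
(0.6, -0.2, 0.2) 90 [ 37.  32. -33.  74.  17.  78.   5.]
(0.6, -0.2, 0.2) -45 [  25.   29.  -12.   75.    6.   76. -123.]
(0.6, -0.2, 0.2) -90 [  20.   29.   -5.   75.    2.   76. -165.]
(0.6, -0.2, 0.2) 135 [ 40.  33. -38.  74.  20.  79.  48.]
(0.6, -0.2, 0.2) 180 [ 40.  33. -38.  74.  20.  79.  93.]
```

Sizes and positions agree: the plate measures 349x130 mm, the box centre and cap coincide at the crank axis, and the table lies 160 mm along yaw 12.2°. Moving over the holder for a closer look.

Run:
```python
from h import *
p=bot.current_position()
bot.move_straight([p[0],p[1],.32],vel=.3)
bot.move_pose([.487,.311,.22],[180,0,47.7])
KT=wrist_pose(); im=imaging.snapshot("wrist")
print(bot.current_t(),bot.current_position(),bot.current_joints())
cv2.imwrite("pics/w1.png",im[:,:,::-1])
hsv=cv2.cvtColor(im,cv2.COLOR_RGB2HSV)
m=((hsv[...,1]<40)&(hsv[...,2]>150)).astype(np.uint8)*255
m=cv2.morphologyEx(m,cv2.MORPH_OPEN,np.ones((3,3)))
for c in cv2.findContours(m,0,2)[0]:
    if cv2.contourArea(c)>400: print(cv2.contourArea(c),cv2.boundingRect(c))
print(wproj(KT,[.487,.311,.03]))
```

```text
3.825 [0.48777849 0.30993344 0.22000668] [-12.8536131   24.36567537 -30.58098491  82.21298116  12.48834203
  76.79646547 -86.46047246]
1131.5 (607, 316, 33, 66)
993.0 (290, 270, 73, 48)
523.5 (294, 192, 45, 16)
1026.5 (294, 131, 46, 60)
1076.5 (252, 5, 59, 55)
1278.0 (347, 0, 39, 51)
1132.0 (269, 0, 73, 54)
[[316.08690235 176.25401125]]
```

View pics/w1.png

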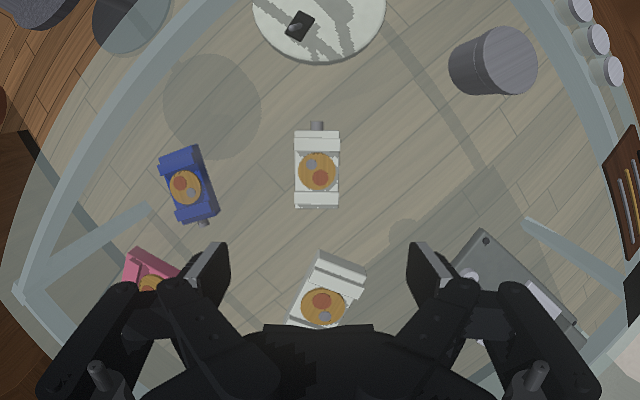

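Wrist view: the holder is upright and aligned with the image, spanning x 294–340 and y 131–207, with the screw at (317,125). The large white one is at (325,300), out of the finger path.

Run:
```python
from h import *
KT=wrist_pose()
u=np.array([(295,131),(339,131),(339.5,207),(295,207)])
P=wplane(KT,u,.03); print(P.round(4),P.mean(0),np.linalg.norm(P[0]-P[3]),np.linalg.norm(P[0]-P[1]))
x=P[0]+P[1]-P[2]-P[3]; print(np.degrees(np.arctan2(x[1],x[0])))
print(wplane(KT,[(295,131),(339,131)],.0))
```

```text
[[0.5037 0.3628 0.03  ]
 [0.5383 0.3312 0.03  ]
 [0.4826 0.2675 0.03  ]
 [0.4457 0.3012 0.03  ]] [0.49255657 0.31567464 0.03      ] 0.08459621478870537 0.04692379835049121
47.77490556313663
[[0.50095784 0.36314323 0.        ]
 [0.53873953 0.32863842 0.        ]]
```

Run:
```python
from h import *
h=[.4905,.3138]
bot.move_pose([*h,.10],[180,0,47.75])
print("hit",bot.move_straight([*h,.004],vel=.1,guard=8),bot.current_position())
bot.move_gripper(.03,grip_force=40)
print("w",bot.current_grip_width(),bot.current_gripper_force())
z=bot.current_position()[2]
bot.move_straight([*h,.25],vel=.25)
print("w",bot.current_grip_width(),bot.current_gripper_force(),bot.current_t())
bot.move_pose([.5642,-.035,.25],[180,0,102.2])
KT=wrist_pose(); im=imaging.snapshot("wrist"); cv2.imwrite("pics/w2.png",im[:,:,::-1])
top=imaging.snapshot("top"); cv2.imwrite("pics/t2.png",top[:,:,::-1])
print(bot.current_position(),bot.current_tool_rot(),bot.current_joints(),bot.current_t())
```

```text
hit False [0.491099   0.31435552 0.00478253]
w 0.04860277511750238 44.31455612182617
w 0.04881520148620733 43.70807647705078 7.0417
[ 0.56413283 -0.03300032  0.24990856] [ 1.79996738e+02 -5.90722294e-02  1.02361907e+02] [ 25.3000916   22.38405814 -33.45534031  81.19705001  12.24585077
  80.06948992   4.09371286] 8.5417
```

View pics/w2.png

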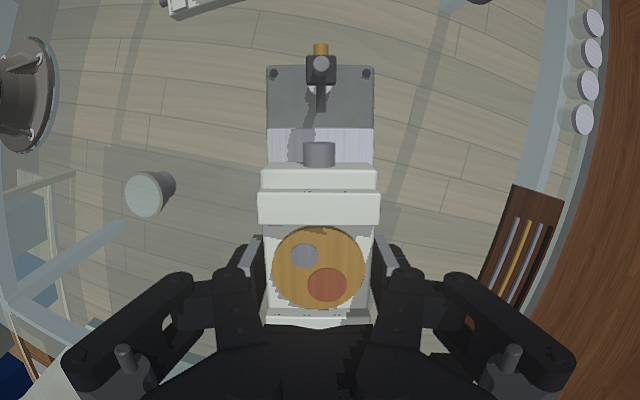

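The holder is gripped near its middle and aligned with the stand. The table's far edge is at row 128 and the pointer tip at about (320,112). Checking offsets, then placing.

Run:
```python
from h import *
KT=wrist_pose()
p=np.array(bot.current_position()); a=np.radians(102.3); X=np.array([np.cos(a),np.sin(a),0]); Y=np.array([np.sin(a),-np.cos(a),0])
rel=lambda q,z:[((wplane(KT,q,z)[0]-p)@X).round(4),((wplane(KT,q,z)[0]-p)@Y).round(4)]
print("movement",rel((320,268),.271))
print("jaw far edge top",rel((320,169),.2755))
print("plate end corners",rel((267,66),.02),rel((374,66),.02))
print("table far edge",[rel((q,128),.0825) for q in(268,320,374)])
print("pointer tip",rel((320,112),.1455), "post top",rel((320,60),.172))
```

```text
movement [np.float64(0.0012), np.float64(0.0019)]
jaw far edge top [np.float64(0.0457), np.float64(0.0017)]
plate end corners [np.float64(0.1269), np.float64(-0.0597)] [np.float64(0.1274), np.float64(0.0678)]
table far edge [[np.float64(0.0538), np.float64(-0.0489)], [np.float64(0.0533), np.float64(0.0031)], [np.float64(0.0541), np.float64(0.0572)]]
pointer tip [np.float64(0.0686), np.float64(0.0026)] post top [np.float64(0.1057), np.float64(0.0023)]
```

Run:
```python
from h import *
bot.move_straight([.565,-.035,.115],vel=.15)
f0=bot.current_ft_force()
print("hit",bot.move_straight([.565,-.035,.066],vel=.025,guard=3),bot.current_position(),f0,bot.current_ft_force())
bot.move_gripper(.075); bot.wait(.2)
p=bot.current_position(); print(p,bot.current_t())
bot.move_straight([p[0],p[1],.25],vel=.2)
X=np.array([np.cos(np.radians(102.2)),np.sin(np.radians(102.2)),0])
bot.move_pose(list(np.array([.565,-.035,.25])-.03*X),[180,0,102.2])
KT=wrist_pose(); im=imaging.snapshot("wrist"); cv2.imwrite("pics/w3.png",im[:,:,::-1])
np.savez("w3.npz",K=KT[0],T=KT[1])
print(bot.current_position(),bot.current_t())
```

```text
hit True [ 0.56492711 -0.03501943  0.08353223] [-0.02645274  0.30790992 -1.88370755] [-0.80116967 -1.09307295  4.48712505]
[ 0.56332224 -0.0351915   0.08183372] 11.3917
[ 0.57042038 -0.06549204  0.24810258] 12.6833
```

View pics/w3.png

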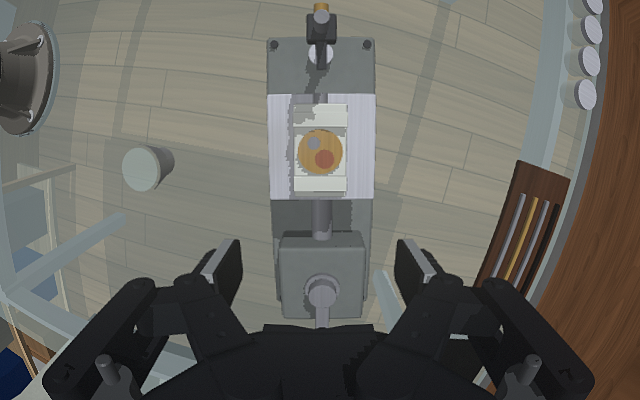

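The holder stands centred: it spans columns 294–347 against the table's 268–375. Now two oblique views, from either side, for the pointer height relative to the holder top.

Run:
```python
from h import *
a=np.radians(102.2); X=np.array([np.cos(a),np.sin(a),0]); Y=np.array([np.sin(a),-np.cos(a),0])
C=np.array([.565,-.035,0]); ims=[]
for i,s in enumerate((-1,1)):
    bot.move_straight(list(C+.15*s*Y+[0,0,.17]),vel=.25); bot.wait(.2)
    KT=wrist_pose(); im=imaging.snapshot("wrist"); np.savez(f"o{i}.npz",K=KT[0],T=KT[1]); cv2.imwrite(f"pics/o{i}.png",im[:,:,::-1])
    u=wproj(KT,C+.07*X+[0,0,.145])[0]; v=wproj(KT,C+[0,0,.108])[0]; print(u,v,bot.current_position(),bot.current_t())
    x0,y0=((u+v)/2-[50,75]).astype(int); x0=min(max(x0,0),540); y0=max(y0,0); print(x0,y0)
    ims.append(cv2.resize(im[y0:y0+150,x0:x0+100,::-1],None,fx=4,fy=4,interpolation=cv2.INTER_CUBIC))
cv2.imwrite("pics/oblique.png",np.hstack(ims))
```

```text
[543.68374577 124.30707625] [503.68251728 210.11941795] [ 0.41968932 -0.06641656  0.1704618 ] 13.775
473 92
[ 88.28244972 123.87731391] [128.39689242 209.44997382] [ 0.71125427 -0.00378691  0.17049877] 15.375
58 91
```

View pics/oblique.png

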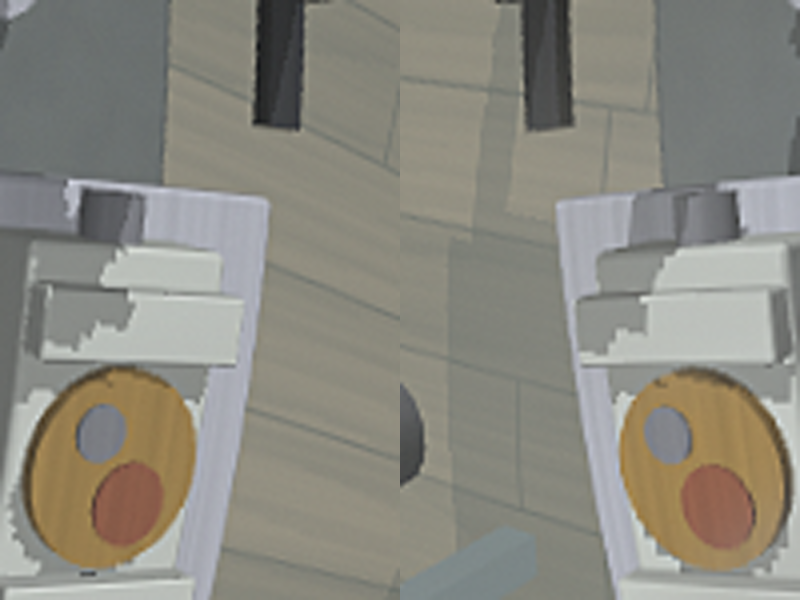

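Oblique crops: the pointer blade's top face at its tip is about (287,127) in the left view and (542,127) in the right. The jaw's top corners are at (243,297)/(47,287) in the left view and (772,290)/(577,297) in the right. Triangulating.

Run:
```python
from h import *
L=np.load("o0.npz");R=np.load("o1.npz")
a=np.radians(102.2); X=np.array([np.cos(a),np.sin(a),0]); Y=np.array([np.sin(a),-np.cos(a),0]);C=np.array([.565,-.035,0])
def tri(l,r,n):
    A=np.zeros((3,3));b=np.zeros(3);o=[]
    for N,c,off in((L,l,(473,92)),(R,(r[0]-400,r[1]),(58,91))):
        uv=np.array(c)/4+off-.375; KT=(N["K"],N["T"]); p=wplane(KT,uv,0.)[0]; q=N["T"][:3,3]; d=(p-q)/np.linalg.norm(p-q)
        M=np.eye(3)-np.outer(d,d);A+=M;b+=M@q;o.append((M,q))
    P=np.linalg.solve(A,b);D=P-C
    print(n,"X %.4f Y %.4f z %.4f"%(D@X,D@Y,P[2]),"resid",[np.linalg.norm(M@(P-q)).round(4) for M,q in o])
tri((287,127),(542,127),"tip")
tri((302,129),(575-18,129),"tip +Y edge"); tri((272,128),(526,130),"tip -Y edge")
tri((243,297),(772,290),"jaw +Y"); tri((47,287),(577,297),"jaw -Y")
tri((126,490),(718,506),"ruby ~ on movement")
```

```text
tip X 0.0707 Y 0.0027 z 0.1427 resid [np.float64(0.0001), np.float64(0.0001)]
tip +Y edge X 0.0703 Y 0.0062 z 0.1428 resid [np.float64(0.0005), np.float64(0.0005)]
tip -Y edge X 0.0703 Y -0.0011 z 0.1429 resid [np.float64(0.0001), np.float64(0.0001)]
jaw +Y X 0.0362 Y 0.0263 z 0.1066 resid [np.float64(0.0002), np.float64(0.0002)]
jaw -Y X 0.0364 Y -0.0232 z 0.1063 resid [np.float64(0.0001), np.float64(0.0001)]
ruby ~ on movement X -0.0064 Y 0.0048 z 0.1035 resid [np.float64(0.0014), np.float64(0.0014)]
```

The pointer's upper face is at 142.8 mm and the holder top at 106.5 mm, so the rise needed is 36.3 mm (15.2 rad). The sizes check: jaw width 49.5 mm, tip X 70.5 mm. One close look at the grip before grasping.

Run:
```python
from h import *
a=np.radians(102.2); X=np.array([np.cos(a),np.sin(a),0])
C=np.array([.565,-.035,0])
bot.move_straight(list(C-.09*X+[0.,0,.29]),vel=.3)
KT=wrist_pose(); im=imaging.snapshot("wrist"); np.savez("g.npz",K=KT[0],T=KT[1])
print(bot.current_position(),bot.current_t())
A=np.array([.5986,-.1914,0]);g=np.array([.6083,-.2404,0])
print(wproj(KT,np.array([A+[0,0,.1],g+[0,0,.159],g+[0,0,.104]])))
cv2.imwrite("pics/g.png",cv2.resize(im[200:350,220:420,::-1],None,fx=4,fy=4,interpolation=cv2.INTER_CUBIC))
```

```text
[ 0.5841602  -0.12080393  0.28835555] 16.2833
[[316.34266145 237.37324717]
 [315.22763931 302.32837429]
 [315.57816274 276.63558261]]
```

View pics/g.png

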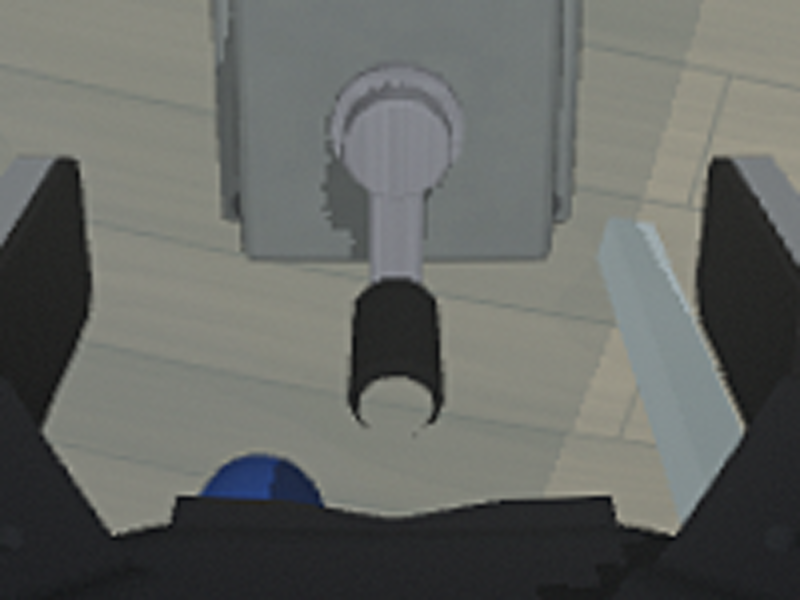

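Hub at crop (397,147), grip top at about (397,410): the crank points straight away from the table, 1–2 mm from the prediction. Grasping and trying the first eighth turn.

```bash
cat >> h.py <<'E'
AX=np.array([.5999,-.1911]); A0=np.radians(-77.8); R0=.050
def ang(): p=np.array(bot.current_position())[:2]-AX; return np.arctan2(p[1],p[0]),np.hypot(*p)
def wind(start,total,z,vel=.09,step=15,log=4):
    n=int(np.ceil(abs(np.degrees(total))/step)); fmax=0
    for k in range(1,n+1):
        t=start-total*k/n
        bot.move_straight([AX[0]+R0*np.cos(t),AX[1]+R0*np.sin(t),z],vel=vel)
        gf=bot.current_gripper_force(); w=bot.current_grip_width(); f=np.array(bot.current_ft_force()); fmax=max(fmax,np.linalg.norm(f))
        if k%log==0: 
            aa,r=ang(); u=np.array([np.cos(aa),np.sin(aa)]); print(k,"wound %.2f lag %.3f r %.4f"%(total*k/n,np.angle(np.exp(1j*(aa-t))),r),"f_rad %.1f f_tan %.1f fz %.1f"%(f[:2]@u,f[1]*u[0]-f[0]*u[1],f[2]),"grip %.0f w %.4f t %.2f"%(gf,w,bot.current_t()))
        if gf<5: print("LOST",k); break
    return t,fmax
E
python3 - <<'E'
from h import *
g=AX+R0*np.array([np.cos(A0),np.sin(A0)])
bot.move_straight([*g,.24],vel=.25)
print("hit",bot.move_straight([*g,.117],vel=.12,guard=8),bot.current_position(),bot.current_ft_force())
bot.move_gripper(.01,grip_force=50); bot.wait(.1)
print(bot.current_grip_width(),bot.current_gripper_force(),bot.current_ft_force(),bot.current_position(),ang(),bot.current_t())
print(wind(A0,np.radians(45),.117,vel=.06,log=1))
E
```

```text
hit False [ 0.61128058 -0.24002988  0.11816569] [0.76642623 1.06661919 0.10284016]
0.024953488145191136 48.92824351787567 [-0.09615205 -0.49558983  2.67171082] [ 0.61069295 -0.24008486  0.11746791] (np.float64(-1.3539290090453417), np.float64(0.0501597917019364)) 18.7333
1 wound 0.26 lag -0.008 r 0.0500 f_rad 0.0 f_tan -0.2 fz 4.0 grip 49 w 0.0249 t 19.10
2 wound 0.52 lag -0.007 r 0.0499 f_rad 0.4 f_tan 0.3 fz 6.0 grip 49 w 0.0248 t 19.47
3 wound 0.79 lag -0.007 r 0.0497 f_rad -0.1 f_tan -0.7 fz 5.7 grip 50 w 0.0246 t 19.83
(np.float64(-2.1432643214490366), np.float64(5.980270189102284))
```

Run:
```python
from h import *
t,f=wind(A0-np.radians(45),15.2-np.radians(45),.117,log=6)
bot.wait(.4); print(t,f,ang(),bot.current_t(),bot.current_gripper_force())
for n in("wrist","scene","top"):
    im=imaging.snapshot(n); cv2.imwrite(f"pics/e_{n}.png",im[:,:,::-1])
```

```text
6 wound 1.54 lag -0.006 r 0.0497 f_rad -0.9 f_tan -1.3 fz 6.1 grip 50 w 0.0247 t 21.58
12 wound 3.09 lag -0.010 r 0.0503 f_rad 0.4 f_tan -0.8 fz 6.6 grip 50 w 0.0248 t 23.33
18 wound 4.63 lag -0.027 r 0.0505 f_rad 0.9 f_tan -0.9 fz 6.4 grip 50 w 0.0250 t 25.08
24 wound 6.18 lag -0.030 r 0.0498 f_rad -0.8 f_tan -0.3 fz 8.3 grip 50 w 0.0249 t 26.83
30 wound 7.72 lag 0.004 r 0.0497 f_rad -2.1 f_tan -1.0 fz 6.3 grip 50 w 0.0251 t 28.58
36 wound 9.27 lag 0.004 r 0.0503 f_rad 1.8 f_tan -0.8 fz 7.6 grip 50 w 0.0252 t 30.33
42 wound 10.81 lag -0.035 r 0.0505 f_rad 1.5 f_tan 0.0 fz 6.8 grip 50 w 0.0249 t 32.08
48 wound 12.36 lag -0.036 r 0.0499 f_rad -0.9 f_tan -1.7 fz 9.0 grip 50 w 0.0251 t 33.83
54 wound 13.90 lag 0.003 r 0.0496 f_rad -3.2 f_tan -1.2 fz 6.0 grip 50 w 0.0251 t 35.58
-16.55786615805159 9.323915530433283 (np.float64(2.3070658505317034), np.float64(0.04978266327693509)) 36.5667 49.7688102722168
```

Run:
```python
from h import *
bot.move_gripper(.07); p=bot.current_position()
bot.move_straight([p[0],p[1],.24],vel=.2)
a=np.radians(102.2); X=np.array([np.cos(a),np.sin(a),0]); Y=np.array([np.sin(a),-np.cos(a),0])
C=np.array([.565,-.035,0]); ims=[]
for i,s in enumerate((-1,1)):
    bot.move_straight(list(C+.14*s*Y+[0,0,.21]),vel=.25); bot.wait(.2)
    KT=wrist_pose(); im=imaging.snapshot("wrist"); np.savez(f"p{i}.npz",K=KT[0],T=KT[1]); cv2.imwrite(f"pics/p{i}.png",im[:,:,::-1])
    u=wproj(KT,C+.07*X+[0,0,.143])[0]; v=wproj(KT,C+[0,0,.143])[0]
    x0,y0=((u+v)/2-[50,75]).astype(int); x0=min(max(x0,0),540); y0=max(y0,0); print(x0,y0,bot.current_t())
    ims.append(cv2.resize(im[y0:y0+150,x0:x0+100,::-1],None,fx=4,fy=4,interpolation=cv2.INTER_CUBIC))
cv2.imwrite("pics/oblique2.png",np.hstack(ims))
```

```text
446 87 39.05
86 88 40.5667
```

View pics/oblique2.png

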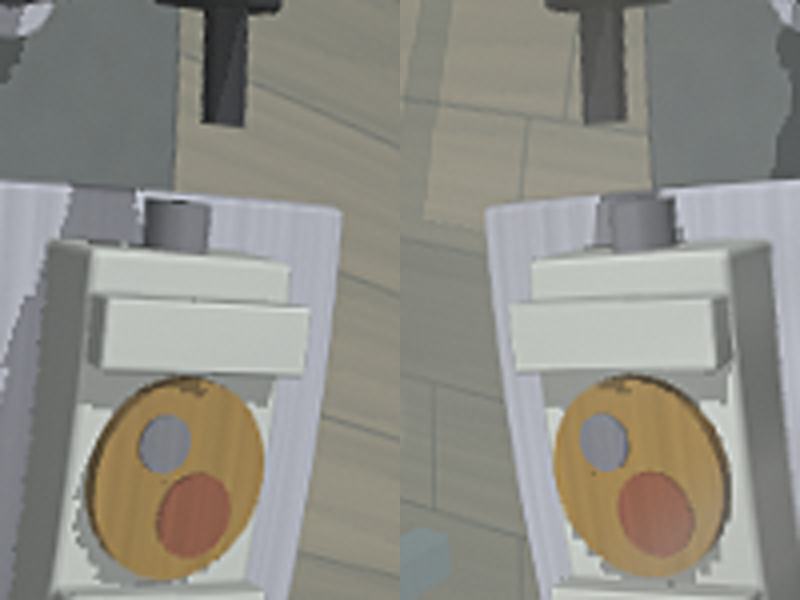

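Run:
```python
from h import *
L=np.load("p0.npz");R=np.load("p1.npz")
a=np.radians(102.2); X=np.array([np.cos(a),np.sin(a),0]); Y=np.array([np.sin(a),-np.cos(a),0]);C=np.array([.565,-.035,0])
def tri(l,r,n):
    A=np.zeros((3,3));b=np.zeros(3)
    for N,c,off in((L,l,(446,87)),(R,(r[0]-400,r[1]),(86,88))):
        uv=np.array(c)/4+off-.375; p=wplane((N["K"],N["T"]),uv,0.)[0]; q=N["T"][:3,3]; d=(p-q)/np.linalg.norm(p-q)
        M=np.eye(3)-np.outer(d,d);A+=M;b+=M@q
    P=np.linalg.solve(A,b);D=P-C
    print(n,"X %.4f Y %.4f z %.4f"%(D@X,D@Y,P[2]))
tri((231,125),(598,123),"tip"); tri((246,126),(612,124),"tip +Y"); tri((217,125),(583,123),"tip -Y")
tri((310,310),(716,300),"jaw +Y"); tri((105,300),(510,306),"jaw -Y")
```

```text
tip X 0.0705 Y 0.0024 z 0.1429
tip +Y X 0.0703 Y 0.0059 z 0.1431
tip -Y X 0.0705 Y -0.0010 z 0.1430
jaw +Y X 0.0355 Y 0.0265 z 0.1426
jaw -Y X 0.0359 Y -0.0237 z 0.1426
```

The holder top measures 142.6 mm against 143.0 mm for the pointer: level, centred, and the gripper is clear. Handing in.

```bash
python3 -c "
from h import *
bot.wait(.3); print(job.hand_in())"
```

```text
the job is handed in; nothing more can be done
None
```

The job is handed in: the holder stands centred on the lift table with its top about 0.4 mm below the pointer's upper face (camera-measured, 4 mm allowed), and the crank is released; `job.hand_in()` returned no verdict.

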